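# Find the weighing slab's rocking corner and wedge it firm

## Robot

A 7-joint arm with a two-finger parallel gripper is mounted at the origin on a cart in front of the work surface, level with it; the furniture and walls round the work are solid. World frame = base frame: x ahead of the robot, y to its left, z up, the work surface at z = 0. Lengths are in mm, angles in rad, forces in N, time in s.
With the tool pointing down it reaches from about 400 to 900 mm from the base axis. Payload 5.6 kg.
Tool frame: the origin (TCP) lies between the finger pads; the fingertips stand 22 mm ahead of it and the grasp point (between the pads) lies 3 mm ahead of it; z points along the fingers, y is the direction in which the jaws open and shut (so a half turn about z gives the same grasp; the last joint's range is limited). The gripper opens to 92 mm and grips with 3 to 60 N. Pads are 20 mm wide; open, the fingers measure 128 mm over their backs; the gripper's body (75 mm by 189 mm) begins 69 mm behind the grasp point.
Start: joints at [-1.387, 0.468, -0.012, 1.603, 0.006, 1.071, -0.056], TCP at [146.2, 633.351, 236.592] pointing down, gripper open.
Joint ranges: [-2.53, 2.53], [-0.31, 2.02], [-1.57, 1.55], [0.28, 2.44], [-1.29, 4.43], [0.15, 1.84], [-2.92, 2.92]. Speed limits (rad/s): [2.57, 2.57, 3.14, 3.14, 3.14, 3.14, 3.14].

## Interface

Orientations are given as a 3x3 rotation matrix whose columns are the frame's x, y, z axes.
In Python, from rig import env gives the robot as it stands. The module is installed in compiled form; this text tells all that it offers.
- The arm moves only by the tool arm_command, never from a script. Its argument "series" is a list of rows, each a list of 5 numbers: the closure, from 0 (fully open) to 1 (shut), then the shift along the tool's x, y, z in m, then the turn about the tool's z in degrees. In form: [[jaw, tx, ty, tz, yaw], ...]. A call has 1 to 8 rows; each row is the pose to reach, as a shift and turn from the pose commanded when the call began, along the tool's axes at that moment; what a row does not reach only later rows make up. A row lasts 1/12 s, in which the tool goes at most 41.7 mm and 7.16 degrees, less where a joint would pass 70% of its speed; a pose out of reach is approached as far as the arm can. A call with a gripper value outside its range is refused whole. The fingers move at their own pace and stop on an object; "grip_force" is the grip in N (left out, the last holds). Time passes only in rows, so rows that repeat a pose let the fingers close. It gives the time, the measured TCP pose, the force and the opening at its end, in the units of the state.
- env.observe(): the state, without advancing time (a new reading comes with each control period).
- env.snapshot(name): name is "scene" or "top"; returns (picture, depth): 480x640x3 uint8, blue, green, red; 480x640 float32, mm along the optical axis (not along the pixel's ray), 0 where there is no reading.
- env.calibration(name): a dict with "camera_matrix" (3x3 intrinsics, pixels), "k1" (the pictures are not rectified: a ray, as slopes to the right and down, at radius r is drawn at 1 + k1 r^2 times it, then the intrinsics apply), "T" (4x4, takes a point from camera to world coordinates). Camera axes: x right, y down, z forward; pixel columns grow to the right and rows downward; lengths in mm; the calibration is good to about 2 mm. A picture is of the moment at which its call begins. calibration takes no time and is no camera call.
- env.job_done(): hands the job in, once; it reports no verdict.
The state is a dict: "clock": time; "q": joint angles; "qd": joint speeds; "effort": joint torques, N m; "ee_pos": TCP position; "tool_rot": TCP orientation; "force": force on the tool from outside, world axes, zero at the start; "torque": the same for the moment, N m; "width": opening from 0.0 (shut) to 1.0 (fully open).
Only numpy, scipy, OpenCV 4.12 (cv2) and the standard library are available. Lean on these libraries where they do the work, as an engineer would, in place of code of your own. Each camera call takes 0.05 s, during which the arm holds its last target.

## Task

The stone weighing slab rocks because one of its four pads is too low. With closed fingers press down on its corners to find the one that gives, then press on the corner diagonally opposite so that the slab rocks back. Slide the taller of the two grey wedges, ramp first, under the corner that gave, close beside its pad, until the wedge's grip block is up against the slab's edge; let go, then press that corner once more to show that it no longer gives, and leave the slab where it lies and everything else undisturbed.

Things in the scene. Friction and masses are not known exactly. Their poses are not given: they have to be found in the camera images.
- slab: pale stone slab, loose on 4 pads (three 18 mm tall, one only 12: which one changes), 170 (its x) x 210 (its y) x 16 mm, 0.9 kg; origin: centre of its underside, 18 mm above the desk when level. Pads at x +/-68, y +/-88. Pressed over the low pad it tips 0.057 rad: that corner sinks 6 mm with next to no resistance, and stays down until the opposite corner is pressed. The other corners stop 34 mm above the desk.
- corner_1 (a point): point on the slab's top, 34 mm above the desk when level, over the round black rubber pad (24 mm across, stuck to the desk) at the slab's +x +y corner, 17 mm in from both edges
- corner_2 (a point): point on the slab's top, 34 mm above the desk when level, over the round black rubber pad (24 mm across, stuck to the desk) at the slab's -x +y corner, 17 mm in from both edges
- corner_3 (a point): point on the slab's top, 34 mm above the desk when level, over the round black rubber pad (24 mm across, stuck to the desk) at the slab's +x -y corner, 17 mm in from both edges
- corner_4 (a point): point on the slab's top, 34 mm above the desk when level, over the round black rubber pad (24 mm across, stuck to the desk) at the slab's -x -y corner, 17 mm in from both edges
- tall_wedge: taller grey plastic wedge, loose, 116 mm long (its x), 32 wide, 0.14 kg; origin: centre of its underside. x -58 to -22 mm: grip block 34 mm high, held across the 32 mm at x = -40; -22 to +13: flat 17 mm high, fills the 18 mm gap under the slab; then a ramp down to a 4 mm nose at +58. Clears the pad if slid in at the slab's 170 mm end face, along slab y, 34 mm off its middle line towards the low pad.
- tall_wedge_flat (a point): middle of the flat of the taller wedge, 17 mm above its underside, at x = -4.5 mm in the wedge's frame
- low_wedge: lower and shorter grey wedge of the same kind, 90 x 32 mm, grip block 22 mm and flat 10 mm high, too low to use; origin at the centre of its underside, ramp towards its +x. It is to be left alone.
- stain_bottle: bystander: white bottle with a black cap, 46 mm across and 85 mm tall, loose; origin at the centre of its underside
Mind the look-alikes: they are no part of the job. What is shaped like the tall_wedge but purple is not meant.

How it is judged:
By the outcome, as a careful person would: the job done as asked, in the order asked, and still so for the second after the job is handed in, with the robot touching nothing.
It also fails if it takes over 72 s, if anything falls off the work surface, if the arm or the gripper's body presses on something with over 40 N, if the wrist force passes 120 N, or if a joint passes its speed limit or range.

## Working session

There is one attempt and no reset: what is moved stays moved. The work goes in short steps, Python scripts to look and compute and a tool call to move; the robot and the scene stay as the last step left them, time stands still between calls to the robot, and variables do not carry over. Pictures are saved under pics/ and viewed, and the job is handed in when it is done.

Besides the shell and the picture viewer there is one more tool, called as name(argument=value, ...), one argument or row to a line, values as JSON. arm_command: Moves the arm, as the interface text tells. Its arguments: {"type":"object","properties":{"series":{"type":"array","items":{"type":"array","items":{"type":"number"}}},"grip_force":{"type":"number"}},"required":["series"]}

```bash
mkdir -p pics; ls
python3 - <<'E'
from rig import env
import cv2,numpy as np
np.set_printoptions(precision=4,suppress=True)
s=env.observe();print(s)
for n in("scene","top"):
    p,d=env.snapshot(n);cv2.imwrite(f"pics/{n}0.png",p);np.save(f"{n}0.npy",d)
    c=env.calibration(n);print(n,c)
E
```

```text
pics
{'clock': 0.0, 'q': array([-1.387 ,  0.4684, -0.0116,  1.6036,  0.006 ,  1.0714, -0.0563]), 'qd': array([ 0.0013,  0.0006, -0.0016,  0.    , -0.0016, -0.    , -0.0012]), 'effort': array([  0.0011, -52.056 ,  -0.0119, -24.3751,  -0.0565,   0.0173,
         0.0002]), 'ee_pos': array([146.121 , 632.7942, 235.6278]), 'tool_rot': array([[-0.9744,  0.225 , -0.0002],
       [ 0.225 ,  0.9744, -0.0018],
       [-0.0002, -0.0018, -1.    ]]), 'force': array([-0.0579,  0.4079, -0.3352]), 'torque': array([-0.0123, -0.0105,  0.0486]), 'width': 0.9994857664890915}
scene {'camera_matrix': array([[523.797 ,   0.    , 317.6606],
       [  0.    , 523.797 , 238.522 ],
       [  0.    ,   0.    ,   1.    ]]), 'k1': -0.15167382643848457, 'T': array([[   0.4967,   -0.5819,    0.6439, -356.5876],
       [  -0.8679,   -0.3268,    0.3742, -680.7409],
       [  -0.0073,   -0.7447,   -0.6674,  953.9187],
       [   0.    ,    0.    ,    0.    ,    1.    ]])}
top {'camera_matrix': array([[573.4452,   0.    , 328.5937],
       [  0.    , 573.4452, 231.685 ],
       [  0.    ,   0.    ,   1.    ]]), 'k1': 0.04447447036707481, 'T': array([[  -0.0209,   -0.977 ,    0.2124,  176.0443],
       [  -0.9998,    0.0213,   -0.0006, -201.2947],
       [  -0.0039,   -0.2123,   -0.9772, 1626.4291],
       [   0.    ,    0.    ,    0.    ,    1.    ]])}
```

View pics/scene0.png

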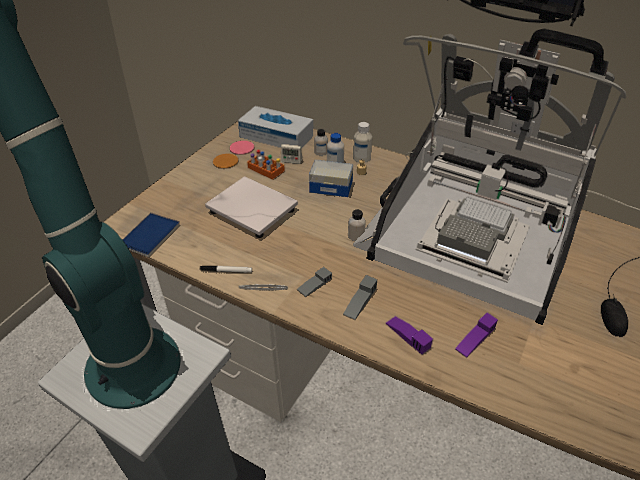

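View pics/top0.png

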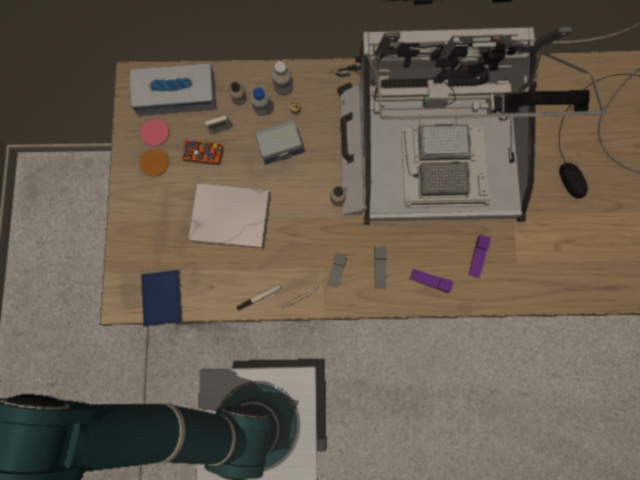

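The top picture shows the slab at about (229,215), its long side along world y. The grey wedges are at (338,270) and (380,267), the purple ones at (432,281) and (480,256), and the bottle at (338,194). The ones that could be taken for the tall wedge are (scene pixels): grey short (316,282), grey long (361,297), purple (410,334), purple (477,335). I choose the grey long one and will check it in a crop.

```bash
cat > h.py <<'E'
from rig import env
import cv2,numpy as np
np.set_printoptions(precision=3,suppress=True)
def rays(n,px):
    c=env.calibration(n);px=np.asarray(px,float).reshape(-1,1,2)
    u=cv2.undistortPoints(px,c["camera_matrix"],np.array([c["k1"],0,0,0,0]))[:,0]
    T=c["T"];d=np.c_[u,np.ones(len(u))]
    return T[:3,3],d@T[:3,:3].T
def onplane(n,px,z):
    o,d=rays(n,px);t=(z-o[2])/d[:,2];return o+d*t[:,None]
def proj(n,P):
    c=env.calibration(n);T=np.linalg.inv(c["T"])
    r,_=cv2.Rodrigues(T[:3,:3])
    return cv2.projectPoints(np.asarray(P,float).reshape(-1,3),r,T[:3,3],c["camera_matrix"],np.array([c["k1"],0,0,0,0]))[0][:,0]
def cloud(n,d,mask):
    v,u=np.nonzero(mask&(d>0));o,r=rays(n,np.c_[u,v]);return o+r*d[v,u][:,None],np.c_[u,v]
E
python3 - <<'E'
import cv2
a=cv2.imread("pics/scene0.png");b=cv2.imread("pics/top0.png")
x=cv2.resize(a[170:360,190:510],None,fx=2.4,fy=2.4,interpolation=cv2.INTER_CUBIC)
cv2.imwrite("pics/c1.png",x)
x=cv2.resize(b[170:310,170:410],None,fx=3.3,fy=3.3,interpolation=cv2.INTER_CUBIC)
cv2.imwrite("pics/c2.png",x)
for p in [(316,285),(357,302)]: print(cv2.cvtColor(a,cv2.COLOR_BGR2HSV)[p[1],p[0]])
for p in [(338,270),(380,267),(230,215)]: print(cv2.cvtColor(b,cv2.COLOR_BGR2HSV)[p[1],p[0]])
E
```

```text
[ 30  15 104]
[ 26  19 109]
[20 32 96]
[20 32 96]
[ 12  44 163]
```

View pics/c1.png

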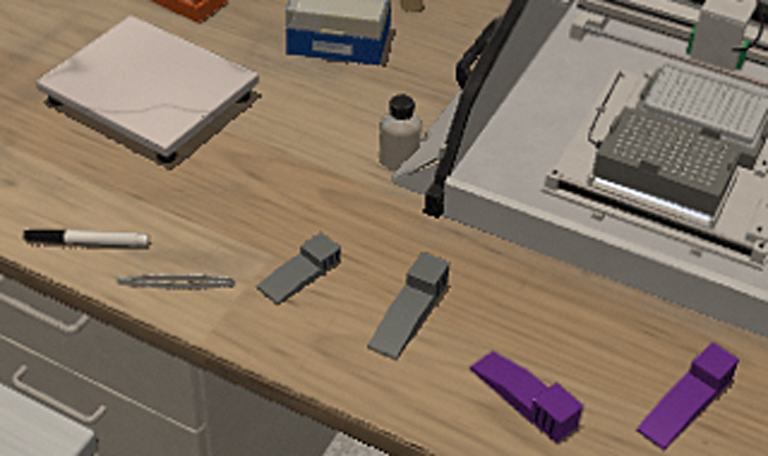

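View pics/c2.png

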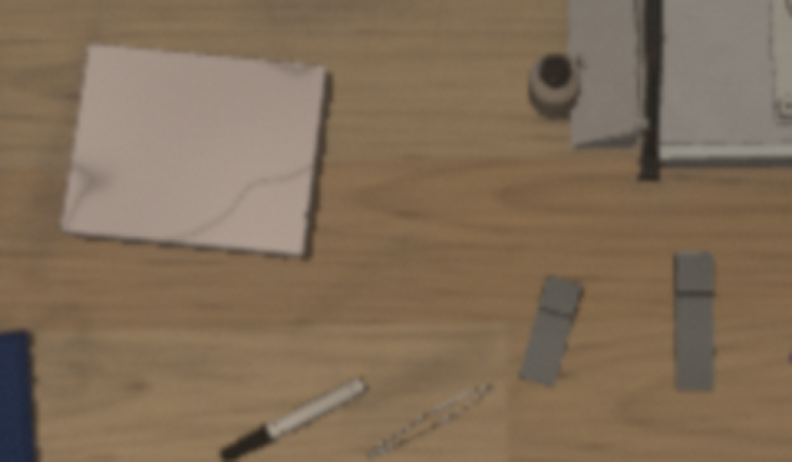

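The crops confirm it. The longer grey wedge, scene (361,297) and top (380,267), has the tall block at its far (+x) end and its nose towards the robot. The short grey one at scene (316,282) is the low wedge. Next I measure.

```bash
cat > m.py <<'E'
from h import *
def quad(m):
    cs,_=cv2.findContours(m.astype(np.uint8),cv2.RETR_EXTERNAL,cv2.CHAIN_APPROX_NONE)
    return max(cs,key=cv2.contourArea)
E
python3 - <<'E'
from m import *
for n,seed in(("scene",(250,208)),("top",(230,215))):
    a=cv2.imread(f"pics/{n}0.png");d=np.load(f"{n}0.npy")
    box={"scene":(195,170,310,245),"top":(180,175,280,255)}[n]
    sub=np.zeros(a.shape[:2],bool);sub[box[1]:box[3],box[0]:box[2]]=True
    hsv=cv2.cvtColor(a,cv2.COLOR_BGR2HSV)
    m=sub&(hsv[...,1]<62)&(hsv[...,2]>125)
    m=cv2.morphologyEx(m.astype(np.uint8),cv2.MORPH_OPEN,np.ones((3,3)))
    c=quad(m);print(n,cv2.contourArea(c))
    h=cv2.convexHull(c);ap=cv2.approxPolyDP(h,5,True)[:,0];print(ap.tolist())
    W=onplane(n,h[:,0],34)[:,:2].astype(np.float32)
    Wc=onplane(n,c[:,0],34)[:,:2].astype(np.float32)
    print(cv2.minAreaRect(Wc),onplane(n,ap,34))
    P,_=cloud(n,d,m>0);print("z plane",np.percentile(P[:,2],[5,50,95]))
    A=np.c_[P[:,:2]-P[:,:2].mean(0),np.ones(len(P))];print("plane",np.linalg.lstsq(A,P[:,2],rcond=None)[0])
# wedges
for n in("scene","top"):
    a=cv2.imread(f"pics/{n}0.png");d=np.load(f"{n}0.npy")
    hsv=cv2.cvtColor(a,cv2.COLOR_BGR2HSV)
    for nm,box in {"tall":{"scene":(338,265,385,325),"top":(368,240,392,295)},"low":{"scene":(295,260,335,300),"top":(325,248,350,290)}}.items():
        b=box[n];s=np.zeros(a.shape[:2],bool);s[b[1]:b[3],b[0]:b[2]]=True
        m=s&(hsv[...,1]<50)&(hsv[...,2]<135)
        m=cv2.morphologyEx(m.astype(np.uint8),cv2.MORPH_OPEN,np.ones((2,2)))
        c=quad(m);W=onplane(n,c[:,0],8)[:,:2].astype(np.float32)
        P,_=cloud(n,d,m>0)
        print(n,nm,cv2.contourArea(c),cv2.boundingRect(c),"rect z8",cv2.minAreaRect(W))
        hi=P[P[:,2]>(28 if nm=="tall" else 17)];print("  block top pts",len(hi),hi.mean(0),hi.min(0),hi.max(0), "all",P.min(0),P.max(0))
for n,px in(("scene",(357,222)),("top",(338,188))): pass
E
```

```text
scene 2548.5
[[207, 205], [242, 177], [295, 200], [260, 230]]
((573.630859375, 81.23441314697266), (210.17794799804688, 169.50543212890625), 83.09593200683594) [[500.658 182.851  34.   ]
 [662.14  176.195  34.   ]
 [643.003 -25.909  34.   ]
 [484.885 -12.756  34.   ]]
z plane [29.917 33.324 36.577]
plane [-0.007 -0.002 33.214]
top 4061.0
[[197, 184], [267, 190], [261, 245], [189, 239]]
((579.2684326171875, 83.45947265625), (209.59046936035156, 168.7021026611328), 83.15998077392578) [[671.322 174.843  34.   ]
 [649.077 -27.126  34.   ]
 [487.752 -10.449  34.   ]
 [509.523 192.998  34.   ]]
z plane [27.487 33.959 40.158]
plane [-0.004 -0.006 33.767]
scene tall 599.5 (344, 276, 34, 44) rect z8 ((425.4878234863281, -350.609130859375), (143.0743865966797, 41.10353088378906), 4.50062370300293)
  block top pts 134 [ 454.915 -350.294   32.396] [ 437.133 -364.17    28.092] [ 475.276 -334.627   36.372] all [ 356.101 -366.348   -6.147] [ 503.887 -333.166   36.372]
scene low 395.0 (299, 269, 33, 28) rect z8 ((412.73406982421875, -229.3638916015625), (41.282928466796875, 103.73673248291016), 80.84986877441406)
  block top pts 95 [ 437.963 -235.57    20.814] [ 421.794 -250.742   17.058] [ 455.456 -219.18    26.439] all [ 365.786 -251.185   -4.152] [ 455.456 -199.452   26.439]
top tall 382.5 (376, 248, 11, 41) rect z8 ((419.1977844238281, -349.34967041015625), (28.625682830810547, 115.31888580322266), 87.77468872070312)
  block top pts 100 [ 457.684 -347.728   34.082] [ 442.777 -360.74    28.126] [ 472.635 -333.708   43.535] all [ 362.339 -366.96    -9.722] [ 472.635 -333.373   43.535]
top low 268.0 (329, 256, 18, 31) rect z8 ((413.2874450683594, -225.1951141357422), (28.716781616210938, 87.83431243896484), 73.1108169555664)
  block top pts 79 [ 439.473 -231.61    21.914] [ 411.293 -247.221   17.006] [ 453.884 -218.306   30.445] all [ 370.515 -250.661   -7.413] [ 453.884 -200.299   30.445]
```

```bash
cat > go.py <<'E'
from h import *
C=np.array([576.5,82.3]);A=np.radians(-6.9)
ex=np.array([np.cos(A),np.sin(A)]);ey=np.array([-np.sin(A),np.cos(A)])
def slab(x,y): return C+ex*x+ey*y
COR={1:slab(68,88),2:slab(-68,88),3:slab(68,-88),4:slab(-68,-88)}
def shift(x,y,z,ang=None,s=None):
    """ang: wanted world angle (deg) of tool x"""
    s=s or env.observe();R=s["tool_rot"];d=R.T@(np.array([x,y,z])-s["ee_pos"])
    cur=np.degrees(np.arctan2(R[1,0],R[0,0]));yaw=0 if ang is None else -((ang-cur+180)%360-180)
    print("at",s["ee_pos"],"ang",cur,"t",s["clock"],"F",s["force"],"w",s["width"]);print("shift m",(d/1000).round(4),"yaw",round(yaw,2))
E
python3 - <<'E'
from go import *
print(COR);shift(*COR[2],130,173.1)
a=cv2.imread("pics/top0.png")
# check wedge angle: straight-edge fit
hsv=cv2.cvtColor(a,cv2.COLOR_BGR2HSV);m=np.zeros(a.shape[:2],bool);m[240:295,368:392]=1
m&=(hsv[...,1]<50)&(hsv[...,2]<135)
v,u=np.nonzero(m);rows=[(u[v==r].mean(),r) for r in range(248,289) if (v==r).any()]
r=np.array(rows);z=np.where(r[:,1]<259,34,10.)
W=np.array([onplane("top",p,zz)[0] for p,zz in zip(r,z)]);print(np.polyfit(W[:,0],W[:,1],1),W[[0,10,20,-1]])
E
```

```text
{1: array([654.58 , 161.493]), 2: array([519.565, 177.832]), 3: array([633.435, -13.232]), 4: array([498.42 ,   3.107])}
at [146.14  632.853 235.735] ang 166.9988841322777 t 0.1 F [-0.372  0.982 -0.39 ] w 1.0020162087010052
shift m [-0.466 -0.359  0.106] yaw -6.1
[  -0.001 -345.348] [[ 471.875 -344.951   34.   ]
 [ 443.302 -343.807   34.   ]
 [ 418.519 -346.218   10.   ]
 [ 364.448 -344.024   10.   ]]
```

arm_command(
  series=[
    [1,-0.466,-0.359,0.05,-6],
    [1,-0.466,-0.359,0.05,-6],
    [1,-0.466,-0.359,0.05,-6],
    [1,-0.466,-0.359,0.05,-6],
    [1,-0.466,-0.359,0.05,-6],
    [1,-0.466,-0.359,0.05,-6],
    [1,-0.466,-0.359,0.05,-6],
    [1,-0.466,-0.359,0.05,-6],
  ],
)

```text
clock: 0.77
ee_pos: [357.8, 374.8, 208.1]
tool_rot: [[-0.993, 0.122, -0.0], [0.122, 0.993, -0.0], [0.0, -0.0, -1.0]]
force: [0.3, 0.7, 0.2]
width: 0.44
```

```bash
python3 -c "
from go import *;shift(*COR[2],100,173.1)"
```

```text
at [357.761 374.769 208.107] ang 173.01121828346027 t 0.7667 F [0.337 0.746 0.217] w 0.4399072396131034
shift m [-0.185 -0.176  0.108] yaw -0.09
```

arm_command(
  series=[
    [1,-0.185,-0.176,0.108,0],
    [1,-0.185,-0.176,0.108,0],
    [1,-0.185,-0.176,0.108,0],
    [1,-0.185,-0.176,0.108,0],
    [1,-0.185,-0.176,0.108,0],
    [1,-0.185,-0.176,0.108,0],
    [1,-0.185,-0.176,0.108,0],
    [1,-0.185,-0.176,0.108,0],
  ],
)

```text
clock: 1.43
ee_pos: [521.2, 172.7, 98.0]
tool_rot: [[-0.991, 0.131, -0.002], [0.131, 0.991, -0.004], [0.001, -0.005, -1.0]]
force: [-0.1, -1.1, -0.3]
width: 0.006
```

Run:
```python
from go import *
shift(*COR[2],60,173.1)
for n in("scene","top"):
    p,d=env.snapshot(n);np.save(n+"1.npy",d);cv2.imwrite(f"pics/{n}1.png",p)
    b=(150,100,330,250) if n=="scene" else (150,150,310,270)
    cv2.imwrite(f"pics/{n}1c.png",cv2.resize(p[b[1]:b[3],b[0]:b[2]],None,fx=4,fy=4,interpolation=cv2.INTER_CUBIC))
    s=env.observe();print(n,proj(n,[s["ee_pos"]+22*s["tool_rot"][:,2]]))
```

```text
at [521.225 172.668  97.988] ang 172.49598376459844 t 1.4333 F [-0.06  -1.085 -0.273] w 0.0057838540902081055
shift m [0.002 0.005 0.038] yaw -0.6
scene [[211.012 190.182]]
top [[190.647 232.371]]
```

View pics/scene1c.png

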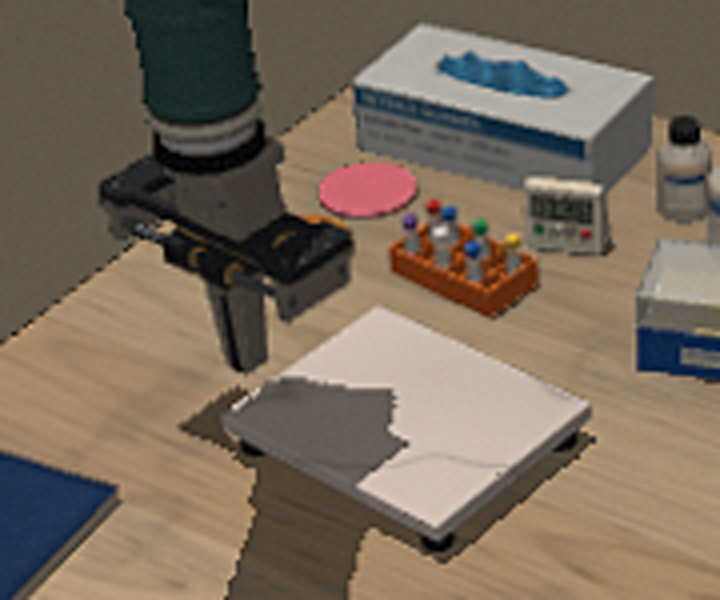

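View pics/top1c.png

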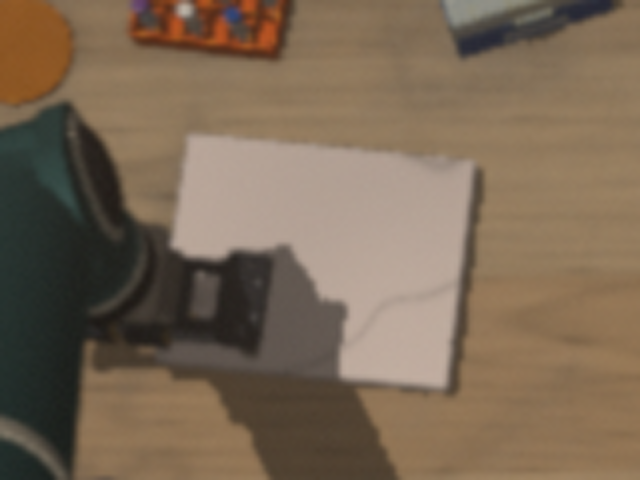

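Both crops show the closed fingers over the near-left corner of the slab; the tip is at scene (211,192), against (211,190) projected from the TCP. So the scene view reads x a few mm short, and I shift the centre to (578,83). Now I press corner 2.

```bash
sed -i 's/576.5,82.3/578,83/' go.py; python3 -c "
from go import *;print(COR);shift(*COR[2],60,173.1)"
```

```text
{1: array([656.08 , 162.193]), 2: array([521.065, 178.532]), 3: array([634.935, -12.532]), 4: array([499.92 ,   3.807])}
at [519.025 178.287  99.533] ang 172.85086333426872 t 1.5333 F [-0.711  0.082  1.   ] w 0.008024327135499386
shift m [-0.002  0.001  0.04 ] yaw -0.25
```

arm_command(
  series=[
    [1,-0.002,0.0,0.02,0],
    [1,-0.002,0.0,0.036,0],
    [1,-0.002,0.0,0.04,0],
    [1,-0.002,0.0,0.042,0],
    [1,-0.002,0.0,0.044,0],
    [1,-0.002,0.0,0.045,0],
    [1,-0.002,0.0,0.046,0],
    [1,-0.002,0.0,0.046,0],
  ],
)

```text
clock: 2.2
ee_pos: [521.2, 180.3, 56.4]
tool_rot: [[-0.993, 0.121, 0.0], [0.121, 0.993, 0.001], [-0.0, 0.001, -1.0]]
force: [-4.2, -1.2, 10.6]
width: 0.008
```

arm_command(
  series=[
    [1,0,0,-0.03,0],
    [1,0,-0.04,-0.04,0],
    [1,0,-0.08,-0.04,0],
    [1,0,-0.12,-0.04,0],
    [1,0,-0.16,-0.04,0],
    [1,0,-0.177,-0.04,0],
    [1,0,-0.177,-0.035,0],
    [1,0,-0.177,-0.02,0],
  ],
)

```text
clock: 2.87
ee_pos: [501.7, 2.9, 76.6]
tool_rot: [[-0.992, 0.124, 0.006], [0.124, 0.992, 0.001], [-0.006, 0.002, -1.0]]
force: [0.3, 0.7, -0.1]
width: 0.004
```

```bash
python3 -c "
from go import *;shift(*COR[4],56,173.1)"
```

```text
at [501.681   2.892  76.569] ang 172.85002983255737 t 2.8667 F [ 0.261  0.74  -0.054] w 0.0043467477992007965
shift m [0.002 0.001 0.021] yaw -0.25
```

arm_command(
  series=[
    [1,0.001,0.0,0.01,0],
    [1,0.001,0.0,0.014,0],
    [1,0.001,0.0,0.016,0],
    [1,0.001,0.0,0.018,0],
    [1,0.001,0.0,0.019,0],
    [1,0.001,0.0,0.02,0],
    [1,0.001,0.0,0.02,0],
    [1,0.001,0.0,0.02,0],
  ],
)

```text
clock: 3.53
ee_pos: [498.7, 4.6, 56.4]
tool_rot: [[-0.993, 0.121, 0.0], [0.121, 0.993, 0.001], [0.0, 0.001, -1.0]]
force: [-5.5, 0.3, 19.1]
width: 0.003
```

Corners 2 and 4 are firm: each stopped at z=56.4, with 10.6 and 19.1 N. Next is corner 3.

arm_command(
  series=[
    [1,0,0,-0.03,0],
    [1,-0.04,0,-0.04,0],
    [1,-0.08,0,-0.04,0],
    [1,-0.12,0,-0.04,0],
    [1,-0.136,0,-0.04,0],
    [1,-0.136,0,-0.04,0],
    [1,-0.136,0,-0.02,0],
    [1,-0.136,0,-0.01,0],
  ],
)

```text
clock: 4.2
ee_pos: [632.2, -12.3, 63.2]
tool_rot: [[-0.993, 0.121, -0.002], [0.121, 0.993, 0.0], [0.002, 0.0, -1.0]]
force: [0.1, 0.4, -1.2]
width: 0.003
```

arm_command(
  series=[
    [1,0,0,0.004,0],
    [1,0,0,0.006,0],
    [1,0,0,0.008,0],
    [1,0,0,0.009,0],
    [1,0,0,0.01,0],
    [1,0,0,0.01,0],
    [1,0,0,0.01,0],
  ],
)

```text
clock: 4.78
ee_pos: [633.7, -12.9, 54.8]
tool_rot: [[-0.993, 0.122, 0.0], [0.122, 0.993, 0.0], [-0.0, 0.0, -1.0]]
force: [-0.3, -0.1, 0.6]
width: 0.004
```

```bash
python3 -c "
from go import *;shift(*COR[3],56,173.1)"
```

```text
at [633.684 -12.889  54.824] ang 173.0013434821769 t 4.7833 F [-0.343 -0.148  0.551] w 0.0038066847213341754
shift m [-0.001  0.001 -0.001] yaw -0.1
```

arm_command(
  series=[
    [1,0,0,0.001,0],
    [1,0,0,0.002,0],
    [1,0,0,0.003,0],
    [1,0,0,0.004,0],
    [1,0,0,0.005,0],
    [1,0,0,0.006,0],
    [1,0,0,0.006,0],
  ],
)

```text
clock: 5.37
ee_pos: [634.2, -13.2, 51.1]
tool_rot: [[-0.993, 0.122, 0.001], [0.122, 0.993, 0.0], [-0.001, 0.0, -1.0]]
force: [-5.6, -1.8, 19.2]
width: 0.006
```

Corner 3 gave: it sank to 51.1, against 56.4 at the firm corners. Corner 2 is diagonally opposite, so I press that next.

arm_command(
  series=[
    [1,0,0,-0.035,0],
    [1,0.02,0.026,-0.05,0],
    [1,0.044,0.058,-0.05,0],
    [1,0.068,0.088,-0.05,0],
    [1,0.092,0.119,-0.05,0],
    [1,0.116,0.15,-0.05,0],
    [1,0.136,0.176,-0.05,0],
    [1,0.136,0.176,-0.05,0],
  ],
)

```text
clock: 6.03
ee_pos: [515.7, 185.9, 98.1]
tool_rot: [[-0.994, 0.112, -0.003], [0.112, 0.994, 0.003], [0.003, 0.003, -1.0]]
force: [0.4, 0.6, -0.0]
width: 0.004
```

Run:
```python
from go import *
shift(*COR[2],56,173.1)
p,d=env.snapshot("scene");b=(190,160,330,260)
cv2.imwrite("pics/s2c.png",cv2.resize(p[b[1]:b[3],b[0]:b[2]],None,fx=5,fy=5,interpolation=cv2.INTER_CUBIC))
```

```text
at [515.747 185.949  98.09 ] ang 173.59415444037643 t 6.0333 F [ 0.356  0.611 -0.008] w 0.003927999118309673
shift m [-0.006 -0.007  0.042] yaw 0.49
```

View pics/s2c.png

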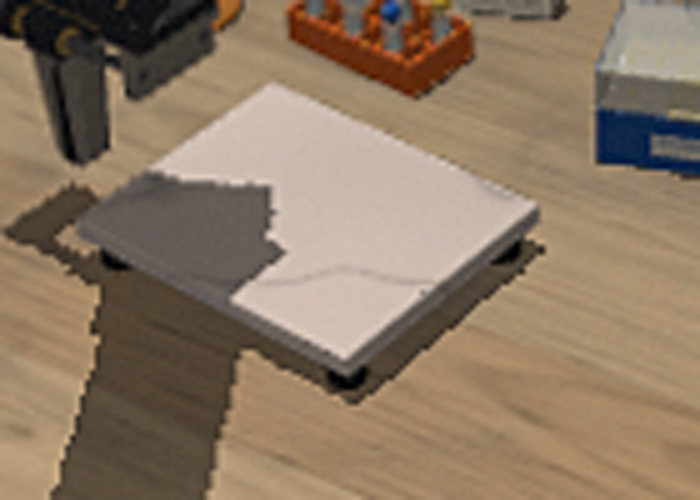

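The slab is tipped: there's a gap over the left pad at scene (213,211), and the far-right corner sits low at (297,203). Now I press corner 2 back down.

arm_command(
  series=[
    [1,0,0,0.02,0],
    [1,0,0,0.03,0],
    [1,0,0,0.035,0],
    [1,0,0,0.038,0],
    [1,0,0,0.041,0],
    [1,0,0,0.043,0],
    [1,0,0,0.045,0],
    [1,0,0,0.045,0],
  ],
)

```text
clock: 6.75
ee_pos: [520.5, 177.5, 56.3]
tool_rot: [[-0.992, 0.123, -0.0], [0.123, 0.992, 0.0], [0.0, 0.0, -1.0]]
force: [-8.0, -5.0, 25.4]
width: 0.003
```

arm_command(
  series=[
    [0.3,0,0,-0.04,0],
    [0.3,0,0,-0.08,0],
    [0.3,0,-0.04,-0.1,0],
    [0.3,0,-0.08,-0.1,0],
    [0.3,0,-0.12,-0.1,0],
    [0.3,0,-0.16,-0.1,0],
    [0.3,0,-0.2,-0.1,0],
    [0.3,0,-0.24,-0.1,0],
  ],
)

```text
clock: 7.42
ee_pos: [490.6, -62.0, 154.1]
tool_rot: [[-0.993, 0.122, 0.002], [0.122, 0.993, 0.0], [-0.002, 0.0, -1.0]]
force: [0.4, 0.3, -1.0]
width: 0.561
```

Run:
```python
from go import *
print(env.observe()["q"])
shift(458,-348,110,180)
for n in("scene","top"):
    p,d=env.snapshot(n);cv2.imwrite(f"pics/{n}3.png",p)
p=cv2.imread("pics/scene3.png")
cv2.imwrite("pics/s3c.png",cv2.resize(p[160:340,190:410],None,fx=3.5,fy=3.3,interpolation=cv2.INTER_CUBIC))
```

```text
[-0.147  0.318  0.242  2.064 -0.109  0.77   1.61 ]
at [490.576 -62.016 154.124] ang 172.9827084664066 t 7.4167 F [ 0.441  0.263 -1.017] w 0.5606704867915735
shift m [-0.003 -0.288  0.044] yaw -7.02
```

View pics/s3c.png

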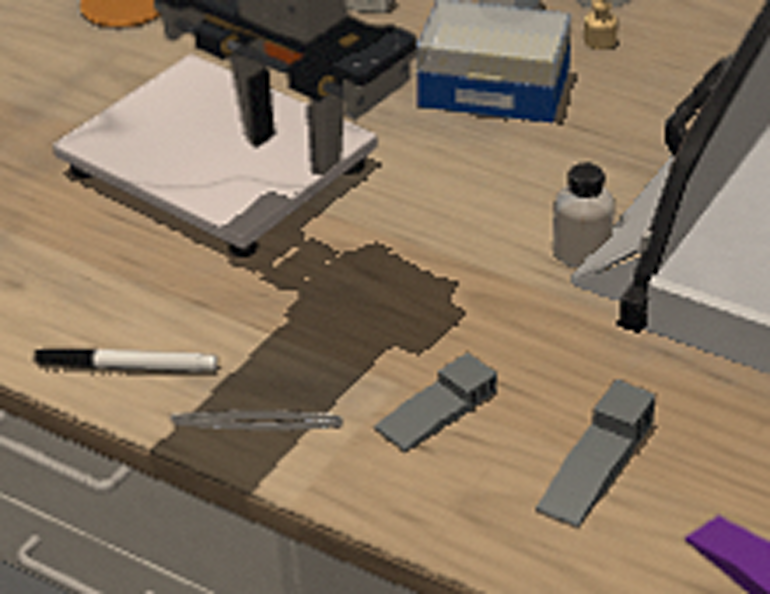

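The scene crop shows the slab level again, both grey wedges untouched, and the bottle at about scene (357,225). Next I go over the tall wedge.

arm_command(
  series=[
    [0.3,-0.003,-0.04,0.0,-7],
    [0.3,-0.003,-0.08,0,-7],
    [0.3,-0.003,-0.12,0,-7],
    [0.3,-0.003,-0.16,0.01,-7],
    [0.3,-0.003,-0.2,0.02,-7],
    [0.3,-0.003,-0.24,0.03,-7],
    [0.3,-0.003,-0.27,0.04,-7],
    [0.3,-0.003,-0.288,0.044,-7],
  ],
)

```text
clock: 8.18
ee_pos: [457.2, -349.9, 108.5]
tool_rot: [[-1.0, 0.004, -0.001], [0.004, 1.0, -0.001], [0.001, -0.001, -1.0]]
force: [-0.4, -0.2, -0.5]
width: 0.699
```

Run:
```python
from go import *
for n in("scene","top"):
    p,d=env.snapshot(n);cv2.imwrite(f"pics/{n}4.png",p)
p=cv2.imread("pics/scene4.png");q=cv2.imread("pics/top4.png")
cv2.imwrite("pics/s4c.png",np.hstack([cv2.resize(p[200:340,280:420],(390,390),interpolation=cv2.INTER_CUBIC),cv2.resize(q[210:310,320:420],(390,390),interpolation=cv2.INTER_CUBIC)]))
shift(458,-348,60,180); print(env.observe()["q"])
print("bottle cap",onplane("top",[338,191],85))
# bottle by depth
P,_=cloud("top",np.load("top0.npy"),np.pad(np.ones((24,18),bool),((180,276),(330,292))))
P=P[P[:,2]>50];print(len(P),np.median(P,0))
```

```text
at [ 457.121 -349.752  108.763] ang 179.66909879101027 t 8.2833 F [ 0.892  0.115 -0.426] w 0.7018132994439418
shift m [-0.001  0.002  0.049] yaw -0.33
[ 0.378  0.512  0.277  1.9   -0.194  0.756  2.329]
bottle cap [[ 626.712 -230.962   85.   ]]
198 [ 622.681 -230.818   66.397]
```

View pics/s4c.png

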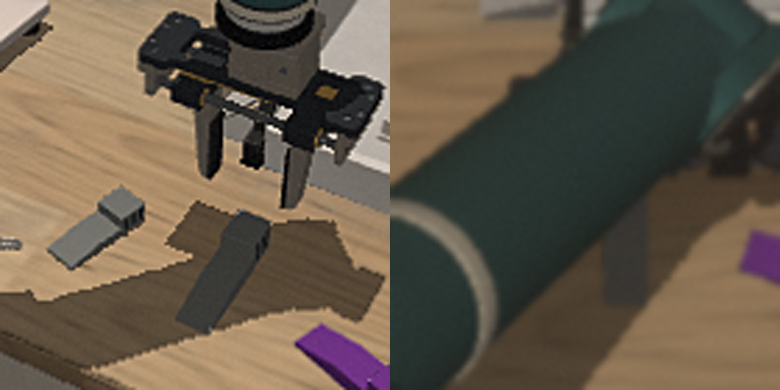

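arm_command(
  series=[
    [0.3,-0.001,0.002,0.03,0],
    [0.3,-0.001,0.002,0.06,0],
    [0.3,-0.001,0.002,0.075,0],
    [0.3,-0.001,0.002,0.082,0],
    [0.3,-0.001,0.002,0.082,0],
    [0.3,-0.001,0.002,0.082,0],
  ],
)

```text
clock: 8.78
ee_pos: [460.5, -343.5, 28.0]
tool_rot: [[-1.0, -0.001, 0.001], [-0.001, 1.0, -0.0], [-0.001, -0.0, -1.0]]
force: [0.4, -0.5, 0.6]
width: 0.698
```

Run:
```python
from go import *
p,d=env.snapshot("scene")
cv2.imwrite("pics/s5c.png",cv2.resize(p[230:340,300:420],None,fx=5,fy=5,interpolation=cv2.INTER_CUBIC))
shift(458,-348,26,180)
```

```text
at [ 460.797 -344.052   28.56 ] ang -179.957247053462 t 8.8333 F [-0.291  0.723  0.648] w 0.6996180124100387
shift m [ 0.003 -0.004  0.003] yaw 0.04
```

View pics/s5c.png

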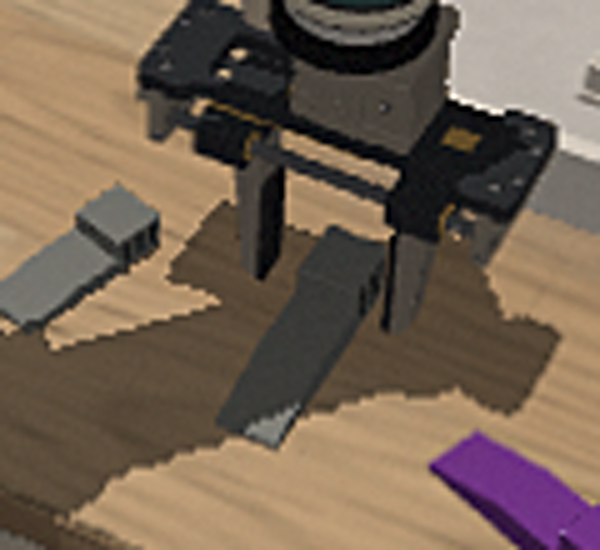

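Run:
```python
from go import *
f=lambda a,b:[300+a/5,230+b/5]
print("tips",onplane("scene",[f(262,275),f(400,328)],6.5))
print("front edge z17",onplane("scene",[f(298,283),f(357,303)],17))
print("block top corners",onplane("scene",[f(303,257),f(363,277),f(383,240),f(332,227)],34))
print("nose top z4",onplane("scene",[f(220,420),f(275,443)],4))
```

```text
tips [[ 450.321 -309.758    6.5  ]
 [ 451.684 -384.15     6.5  ]]
front edge z17 [[ 445.2   -331.596   17.   ]
 [ 447.323 -362.403   17.   ]]
block top corners [[ 447.16  -332.413   34.   ]
 [ 449.38  -363.417   34.   ]
 [ 476.361 -361.362   34.   ]
 [ 472.165 -335.829   34.   ]]
nose top z4 [[ 359.843 -333.938    4.   ]
 [ 360.039 -362.775    4.   ]]
```

arm_command(
  series=[
    [0.3,0,0,0.002,0],
    [1,0,0,0.002,0],
    [1,0,0,0.002,0],
    [1,0,0,0.002,0],
    [1,0,0,0.002,0],
    [1,0,0,0.002,0],
    [1,0,0,0.002,0],
  ],
  grip_force=30,
)

```text
clock: 9.42
ee_pos: [460.0, -344.6, 25.7]
tool_rot: [[-1.0, 0.0, 0.001], [0.0, 1.0, -0.001], [-0.001, -0.001, -1.0]]
force: [-0.2, -0.7, 2.3]
width: 0.347
```

arm_command(
  series=[
    [1,0,0,-0.02,0],
    [1,0,0,-0.05,0],
    [1,0,0,-0.08,0],
    [1,0,0,-0.11,0],
    [1,0,0,-0.11,0],
    [1,0,0,-0.11,0],
  ],
)

```text
clock: 9.92
ee_pos: [460.4, -344.4, 136.8]
tool_rot: [[-1.0, -0.0, 0.003], [-0.0, 1.0, -0.001], [-0.003, -0.001, -1.0]]
force: [-0.2, 0.0, -2.1]
width: 0.346
```

Run:
```python
from go import *
print("grip start",slab(34,-215),"final",slab(34,-123));shift(*slab(34,-215),136,83.1)
p,d=env.snapshot("scene");cv2.imwrite("pics/s6c.png",cv2.resize(p[200:340,300:420],None,fx=4,fy=4,interpolation=cv2.INTER_CUBIC))
```

```text
grip start [ 585.924 -134.527] final [596.977 -43.194]
at [ 460.412 -344.395  136.776] ang -179.99527282773462 t 9.9167 F [-0.212  0.048 -2.095] w 0.3464303196529082
shift m [-0.126  0.21   0.001] yaw 96.9
```

View pics/s6c.png

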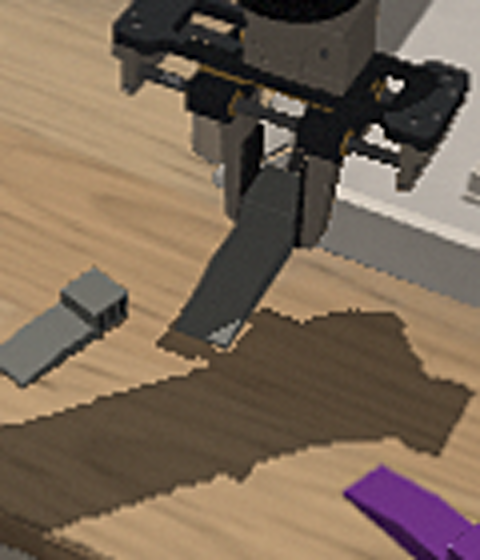

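The wedge is held: the opening is 31.9 mm and it is clear of the desk. Next I turn it 97° and carry it to the start line in front of the slab's −y end.

arm_command(
  series=[
    [1,-0.015,0.026,0,7],
    [1,-0.03,0.052,0,14],
    [1,-0.046,0.078,0,21],
    [1,-0.062,0.104,0,28],
    [1,-0.078,0.13,0,35],
    [1,-0.094,0.156,0,42],
    [1,-0.11,0.182,0,49],
    [1,-0.126,0.208,0,56],
  ],
)

```text
clock: 10.63
ee_pos: [584.8, -134.4, 133.1]
tool_rot: [[-0.554, 0.832, -0.004], [0.832, 0.554, 0.0], [0.002, -0.003, -1.0]]
force: [0.1, -0.1, -1.8]
width: 0.347
```

arm_command(
  series=[
    [1,0,0,0,7],
    [1,0,0,0,14],
    [1,0,0,0,21],
    [1,0,0,0,28],
    [1,0,0,0,35],
    [1,0,0,0,41],
    [1,0,0,0,41],
    [1,0,0,0,41],
  ],
)

```text
clock: 11.3
ee_pos: [584.6, -135.8, 133.6]
tool_rot: [[0.119, 0.993, -0.003], [0.993, -0.119, -0.0], [-0.001, -0.003, -1.0]]
force: [0.1, 0.4, -1.0]
width: 0.346
```

Run:
```python
from go import *
shift(*slab(34,-215),30,83.1)
a,da=env.snapshot("scene");b,db=env.snapshot("top");cv2.imwrite("pics/scene7.png",a);cv2.imwrite("pics/top7.png",b)
cv2.imwrite("pics/s7.png",np.hstack([cv2.resize(a[130:290,200:360],(400,400),interpolation=cv2.INTER_CUBIC),cv2.resize(b[160:280,180:300],(400,400),interpolation=cv2.INTER_CUBIC)]))
shift(*slab(34,-215),30,83.1)
```

```text
at [ 584.594 -135.756  133.607] ang 83.18743159306625 t 11.3 F [ 0.086  0.352 -1.016] w 0.3461053544588049
shift m [0.002 0.002 0.104] yaw 0.09
at [ 585.028 -135.973  134.342] ang 83.14030752359555 t 11.4 F [ 0.714  0.898 -1.45 ] w 0.34768279020637827
shift m [0.002 0.001 0.104] yaw 0.04
```

View pics/s7.png

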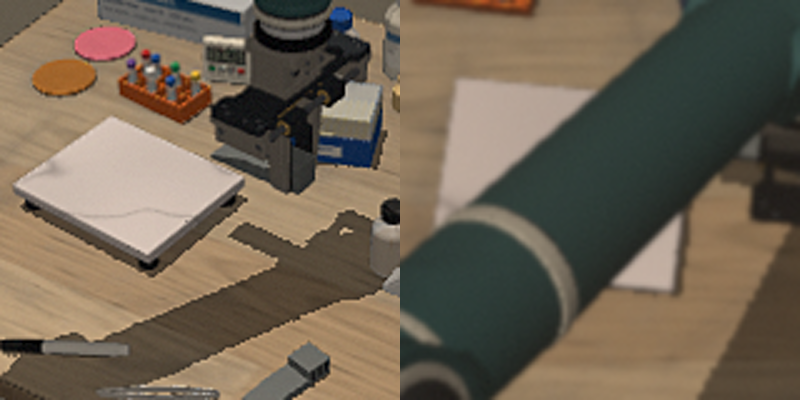

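The scene half shows the wedge held level in front of the slab's right-hand end, its nose at crop (215,150). Bottle and slab are clear. I lower it.

arm_command(
  series=[
    [1,0.001,0.0,0.03,0],
    [1,0.001,0.0,0.06,0],
    [1,0.001,0.0,0.09,0],
    [1,0.001,0.0,0.104,0],
    [1,0.001,0.0,0.104,0],
    [1,0.001,0.0,0.104,0],
  ],
)

```text
clock: 11.9
ee_pos: [585.6, -135.6, 31.3]
tool_rot: [[0.122, 0.993, -0.001], [0.993, -0.122, -0.0], [-0.0, -0.001, -1.0]]
force: [-0.4, -0.5, -0.7]
width: 0.346
```

Run:
```python
from go import *
a,da=env.snapshot("scene");b,db=env.snapshot("top");cv2.imwrite("pics/scene8.png",a);cv2.imwrite("pics/top8.png",b)
cv2.imwrite("pics/s8.png",cv2.resize(a[170:260,230:350],None,fx=6,fy=6,interpolation=cv2.INTER_CUBIC))
shift(*slab(34,-215),26,83.1)
```

```text
at [ 586.992 -135.778   32.989] ang 83.00096700028875 t 12.0 F [-0.549  0.072 -0.232] w 0.3474638185590395
shift m [ 0.001 -0.001  0.007] yaw -0.1
```

View pics/s8.png

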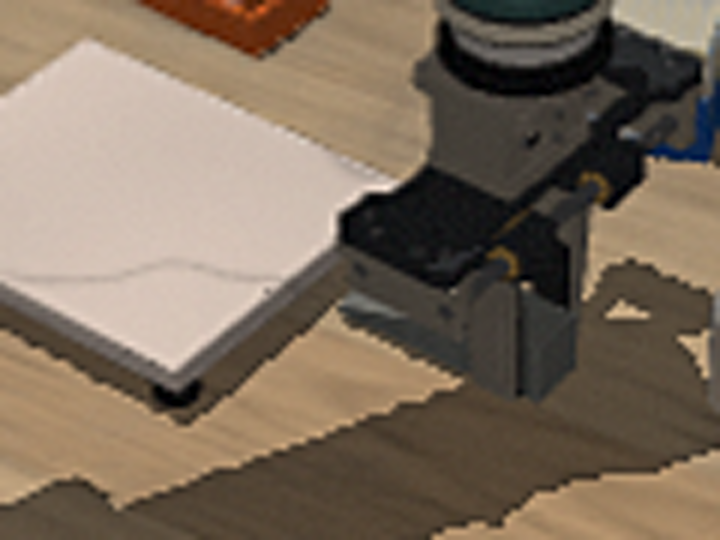

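Run:
```python
from go import *
f=lambda a,b:[230+a/6,170+b/6]
S=onplane("scene",[f(175,378)],34)[0]
for q,z in((f(340,300),11),(f(342,313),7)):
    N=onplane("scene",[q],z)[0];d=(N-S)[:2];print(S,N,"dx",d@ex,"dy",d@ey)
B=onplane("scene",[f(532,402)],6)[0];print(B,(B-S)[:2]@ex,(B-S)[:2]@ey)
```

```text
[473.67 -17.76  34.  ] [578.252 -37.329  11.   ] dx 106.17590418613175 dy -6.862865947476929
[473.67 -17.76  34.  ] [574.636 -40.508   7.   ] dx 102.96756535562062 dy -10.453174830722315
[ 564.745 -148.602    6.   ] 106.13442247085227 -118.95283031202214
```

arm_command(
  series=[
    [1,0,-0.001,0.003,0],
    [1,0,-0.001,0.005,0],
    [1,0,-0.001,0.006,0],
    [1,0,-0.001,0.006,0],
    [1,0,-0.001,0.006,0],
  ],
)

```text
clock: 12.42
ee_pos: [585.1, -134.8, 25.8]
tool_rot: [[0.122, 0.993, 0.001], [0.993, -0.122, 0.0], [0.0, 0.001, -1.0]]
force: [0.1, 1.1, 0.5]
width: 0.344
```

Run:
```python
from go import *
shift(*slab(33,-215),25.7,83.1);print(env.observe()["torque"])
```

```text
at [ 585.099 -134.829   25.764] ang 83.01530344022963 t 12.4167 F [0.125 1.14  0.481] w 0.34388101145882544
shift m [ 0. -0.  0.] yaw -0.08
[0.044 0.123 0.025]
```

arm_command(
  series=[
    [1,0.006,0,0,0],
    [1,0.012,0,0,0],
    [1,0.018,0,0,0],
    [1,0.024,0,0,0],
    [1,0.03,0,0,0],
    [1,0.036,0,0,0],
    [1,0.042,0,0,0],
    [1,0.042,0,0,0],
  ],
)

```text
clock: 13.08
ee_pos: [590.5, -91.9, 25.7]
tool_rot: [[0.12, 0.993, 0.001], [0.993, -0.12, 0.0], [0.0, 0.001, -1.0]]
force: [0.4, 0.0, 5.3]
width: 0.348
```

Run:
```python
from go import *
shift(*slab(33,-123),25.7,83.1);print(env.observe()["torque"])
a,da=env.snapshot("scene");cv2.imwrite("pics/s9.png",cv2.resize(a[170:260,230:350],None,fx=6,fy=6,interpolation=cv2.INTER_CUBIC))
```

```text
at [590.526 -91.886  25.715] ang 83.09006525816734 t 13.0833 F [0.416 0.    5.326] w 0.3480834942849758
shift m [ 0.049 -0.001  0.   ] yaw -0.01
[-0.259  0.122  0.029]
```

View pics/s9.png

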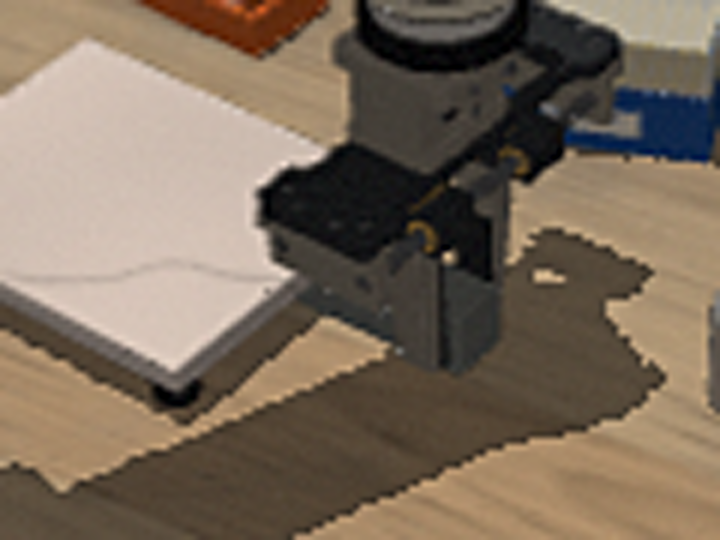

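The wedge is going in straight, and the slab's near corner at crop (175,380) has not moved. I carry on.

arm_command(
  series=[
    [1,0.006,0,0,0],
    [1,0.012,0,0,0],
    [1,0.018,0,0,0],
    [1,0.024,0,0,0],
    [1,0.03,0,0,0],
    [1,0.036,0,0,0],
    [1,0.04,0,0,0],
    [1,0.04,0,0,0],
  ],
)

```text
clock: 13.8
ee_pos: [595.2, -52.8, 25.7]
tool_rot: [[0.121, 0.993, 0.001], [0.993, -0.121, -0.0], [-0.0, 0.001, -1.0]]
force: [-0.9, -2.1, 5.5]
width: 0.346
```

Run:
```python
from go import *
shift(*slab(33,-123),25.7,83.1);print(env.observe()["torque"])
a,da=env.snapshot("scene");cv2.imwrite("pics/s10.png",cv2.resize(a[170:260,230:350],None,fx=6,fy=6,interpolation=cv2.INTER_CUBIC))
```

```text
at [595.246 -52.819  25.706] ang 83.0460722568106 t 13.8 F [-0.851 -2.123  5.469] w 0.3456911790180823
shift m [ 0.01 -0.    0.  ] yaw -0.05
[-0.558  0.188  0.031]
```

View pics/s10.png

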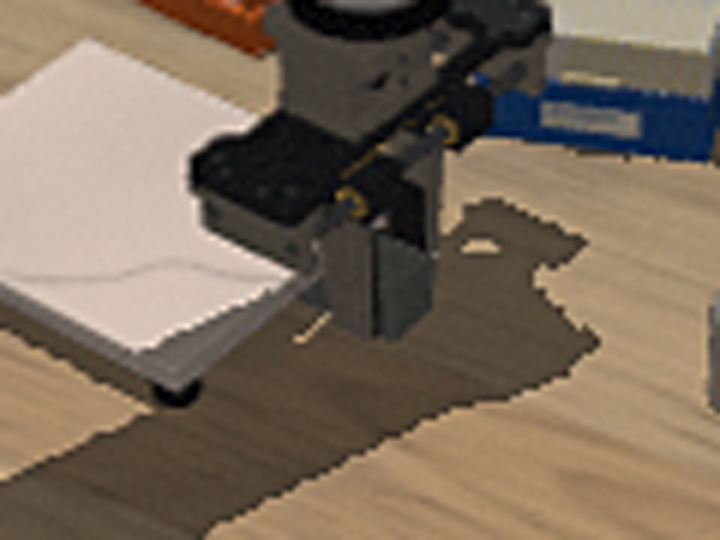

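arm_command(
  series=[
    [1,0.001,0,0,0],
    [1,0.002,0,0,0],
    [1,0.003,0,0,0],
    [1,0.004,0,0,0],
    [1,0.005,0,0,0],
    [1,0.005,0,0,0],
  ],
)

```text
clock: 14.35
ee_pos: [595.6, -49.0, 25.7]
tool_rot: [[0.122, 0.993, 0.001], [0.993, -0.122, -0.001], [-0.001, 0.001, -1.0]]
force: [-0.5, -4.1, 6.2]
width: 0.345
```

arm_command(
  series=[
    [1,0.001,0,0,0],
    [1,0.002,0,0,0],
    [1,0.002,0,0,0],
  ],
)

```text
clock: 14.6
ee_pos: [595.9, -47.1, 25.7]
tool_rot: [[0.122, 0.992, 0.001], [0.992, -0.122, -0.001], [-0.001, 0.001, -1.0]]
force: [-0.5, -3.7, 6.2]
width: 0.349
```

Run:
```python
from go import *
shift(*slab(33,-123),25.7,83.1);print(env.observe()["torque"])
a,da=env.snapshot("scene");cv2.imwrite("pics/s11.png",cv2.resize(a[180:240,250:330],None,fx=9,fy=9,interpolation=cv2.INTER_CUBIC))
```

```text
at [595.855 -47.065  25.718] ang 82.97781611783152 t 14.6 F [-0.453 -3.669  6.154] w 0.348607937736301
shift m [ 0.004 -0.     0.   ] yaw -0.12
[-0.931  0.292  0.002]
```

View pics/s11.png

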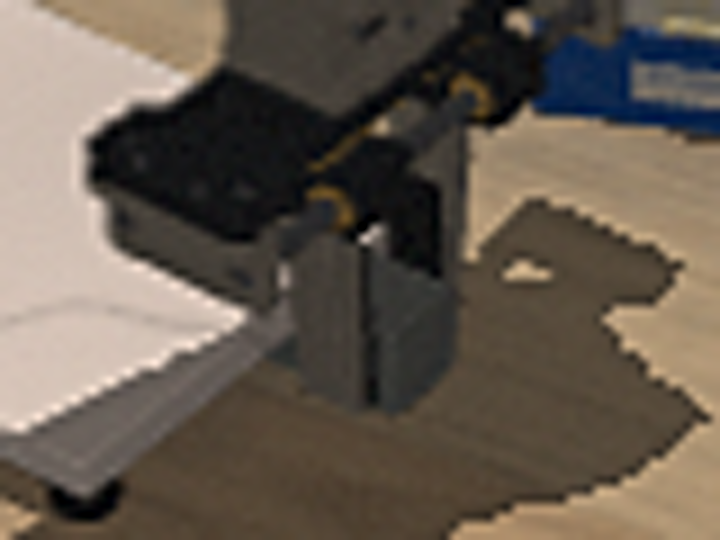

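arm_command(
  series=[
    [1,0,0,-0.0006,0],
    [1,0,0,-0.0006,0],
    [1,0,0,-0.0006,0],
  ],
)

```text
clock: 14.9
ee_pos: [595.4, -46.0, 25.7]
tool_rot: [[0.122, 0.993, -0.001], [0.993, -0.122, 0.001], [0.0, -0.001, -1.0]]
force: [-0.1, -1.6, 2.2]
width: 0.348
```

arm_command(
  series=[
    [1,0.0005,0,0,0],
    [1,0.001,0,0,0],
    [1,0.001,0,0,0],
  ],
)

```text
clock: 15.15
ee_pos: [595.4, -45.9, 25.7]
tool_rot: [[0.122, 0.993, -0.001], [0.993, -0.122, -0.0], [-0.0, -0.001, -1.0]]
force: [-1.4, -4.3, 0.7]
width: 0.351
```

arm_command(
  series=[
    [1,0.0005,0,0,0],
    [1,0.001,0,0,0],
    [1,0.001,0,0,0],
  ],
)

```text
clock: 15.4
ee_pos: [595.5, -45.8, 25.7]
tool_rot: [[0.123, 0.992, -0.0], [0.992, -0.123, -0.001], [-0.001, -0.0, -1.0]]
force: [-1.1, -5.1, -0.9]
width: 0.343
```

The force builds while the wedge no longer advances, so the block seems to be against the edge. I let go and look.

arm_command(
  series=[
    [0.4,0,0,0,0],
    [0.4,0,0,0,0],
    [0.4,0,0,0,0],
    [0.4,0,0,0,0],
  ],
)

```text
clock: 15.73
ee_pos: [596.0, -43.6, 25.9]
tool_rot: [[0.121, 0.993, -0.0], [0.993, -0.121, 0.001], [0.001, -0.0, -1.0]]
force: [-0.2, -1.5, -0.2]
width: 0.596
```

arm_command(
  series=[
    [0.4,0,0,-0.01,0],
    [0.4,0,0,-0.03,0],
    [0.4,0,0,-0.06,0],
    [0.4,0,0,-0.1,0],
    [0.4,0,0,-0.14,0],
    [0.4,-0.04,0,-0.16,0],
    [0.4,-0.08,0,-0.16,0],
    [0.4,-0.12,0,-0.16,0],
  ],
)

```text
clock: 16.4
ee_pos: [582.5, -164.0, 189.0]
tool_rot: [[0.118, 0.993, 0.005], [0.993, -0.118, 0.0], [0.001, 0.005, -1.0]]
force: [0.5, -0.9, -0.4]
width: 0.601
```

Run:
```python
from go import *
a,da=env.snapshot("scene");b,db=env.snapshot("top");cv2.imwrite("pics/scene12.png",a);cv2.imwrite("pics/top12.png",b);np.save("scene12.npy",da)
cv2.imwrite("pics/s12.png",cv2.resize(a[180:240,250:330],None,fx=9,fy=9,interpolation=cv2.INTER_CUBIC))
cv2.imwrite("pics/t12.png",cv2.resize(b[160:280,170:310],None,fx=5,fy=5,interpolation=cv2.INTER_CUBIC))
print(env.observe()["ee_pos"],env.observe()["clock"])
```

```text
[ 579.275 -172.414  188.371] 16.5
```

View pics/s12.png

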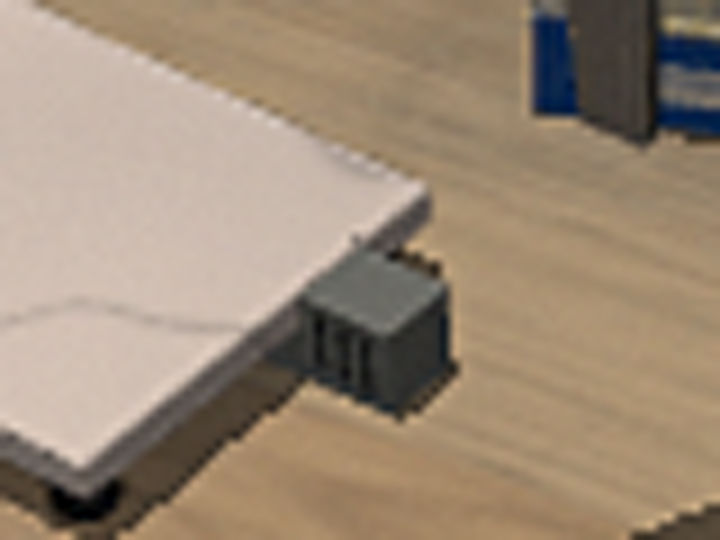

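View pics/t12.png

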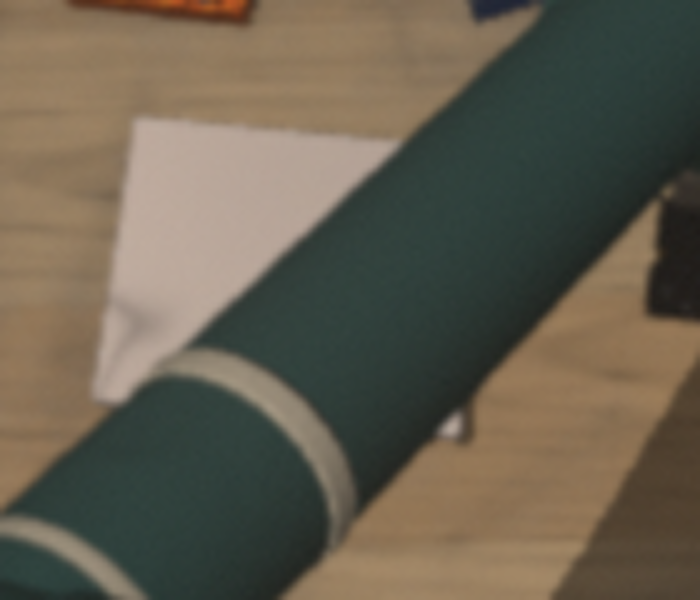

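Run:
```python
from m import *
from go import C,ex,ey
def edges(f):
    a=cv2.imread(f);hsv=cv2.cvtColor(a,cv2.COLOR_BGR2HSV);s=np.zeros(a.shape[:2],bool);s[170:245,195:310]=1
    m=s&(hsv[...,1]<62)&(hsv[...,2]>125);c=quad(cv2.morphologyEx(m.astype(np.uint8),cv2.MORPH_OPEN,np.ones((3,3))))
    W=onplane("scene",c[:,0],34)[:,:2].astype(np.float32);return a,cv2.minAreaRect(W),W
a,r0,W0=edges("pics/scene0.png");b,r1,W1=edges("pics/scene12.png");print(r0,r1)
g=lambda i:np.float32(cv2.cvtColor(i,cv2.COLOR_BGR2GRAY))
for nm,(x,y,w,h) in {"left":(200,185,40,40),"front":(245,215,24,28),"back":(230,168,40,30)}.items():
    print(nm,cv2.phaseCorrelate(g(a)[y:y+h,x:x+w].copy(),g(b)[y:y+h,x:x+w].copy(),cv2.createHanningWindow((w,h),cv2.CV_32F)))
# block front edge in slab axes vs slab edge
f=lambda u,v:[250+u/9,180+v/9]
Cs=np.array(r0[0])
for p in (f(303,293),f(362,247),f(388,338),f(450,290)):
    d=onplane("scene",[p],34)[0][:2]-Cs;print(d@ex,d@ey)
import go;go.shift(*go.COR[3],100,173.1)
```

```text
((573.630859375, 81.23441314697266), (210.17794799804688, 169.50543212890625), 83.09593200683594) ((573.1824951171875, 81.28036499023438), (210.19100952148438, 170.57427978515625), 83.15975952148438)
left ((0.046804006271287335, -0.007780244398063019), 0.9869359548389912)
front ((-0.13126683385385363, 0.02304273529106915), 1.0558056036631267)
back ((-0.036328979050583854, -0.08286278920587264), 0.9858763233820598)
18.28260018561955 -108.15530198129656
46.909065733825344 -108.54937769479426
16.736909468668745 -143.18531428722883
46.329262198380434 -144.11020139079875
at [ 579.275 -172.414  188.371] ang 82.35209867869703 t 16.5 F [0.178 0.358 0.281] w 0.6001133917578158
shift m [0.166 0.034 0.088] yaw -90.75
```

Run:
```python
from go import *
a=cv2.imread("pics/scene12.png")
c=a[196:230,274:306]
cv2.imwrite("pics/z12.png",cv2.resize(np.clip(c*1.5,0,255).astype(np.uint8),None,fx=18,fy=17,interpolation=cv2.INTER_NEAREST))
Cs=np.array([573.63,81.23])
for off in(-105,-107,-109):
    print(off,proj("scene",[[*(Cs+ex*18+ey*off),34],[*(Cs+ex*50+ey*off),34]]))
```

```text
-105 [[282.732 212.189]
 [289.935 206.436]]
-107 [[283.284 212.454]
 [290.484 206.694]]
-109 [[283.837 212.72 ]
 [291.035 206.953]]
```

View pics/z12.png

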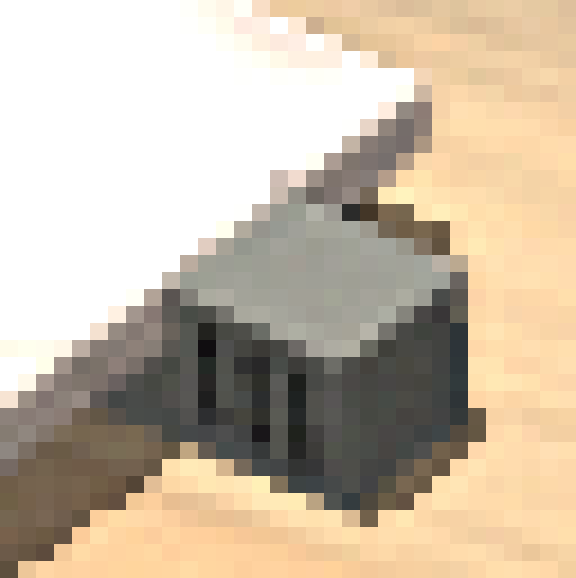

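The slab has not shifted: under 0.15 px on all three patches. The block's far edge meets the slab's edge with at most one mixed pixel between them. To rule out a gap of 1–2 mm, I'll nudge the back of the block lightly with closed fingers.

```bash
python3 -c "
from go import *;shift(*slab(33,-172),40,83.1)"
```

```text
at [ 579.275 -172.414  188.371] ang 82.35209867869703 t 16.5 F [0.178 0.358 0.281] w 0.6001133917578158
shift m [ 0.082 -0.001  0.148] yaw -0.75
```

arm_command(
  series=[
    [1,0.03,0,0,0],
    [1,0.06,0,0,0],
    [1,0.07,0,0,0],
    [1,0.07,0,0,0],
    [1,0.07,0,0,0],
    [1,0.07,0,0,0],
  ],
)

```text
clock: 17.0
ee_pos: [589.5, -95.7, 186.4]
tool_rot: [[0.123, 0.992, 0.0], [0.992, -0.123, -0.001], [-0.001, 0.0, -1.0]]
force: [0.2, 0.1, -0.1]
width: 0.19
```

```bash
python3 -c "
from go import *;shift(*slab(33,-172),38,83.1)"
```

```text
at [589.527 -95.681 186.366] ang 82.92332487874552 t 17.0 F [ 0.163  0.057 -0.054] w 0.18998429213983506
shift m [0.004 0.    0.148] yaw -0.18
```

arm_command(
  series=[
    [1,0,0,0.035,0],
    [1,0,0,0.07,0],
    [1,0,0,0.105,0],
    [1,0,0,0.135,0],
    [1,0,0,0.148,0],
    [1,0,0,0.148,0],
    [1,0,0,0.148,0],
  ],
)

```text
clock: 17.58
ee_pos: [589.9, -95.8, 38.5]
tool_rot: [[0.124, 0.992, 0.0], [0.992, -0.124, -0.001], [-0.001, 0.0, -1.0]]
force: [-0.6, -0.7, 0.0]
width: 0.007
```

```bash
python3 -c "
from go import *;shift(*slab(33,-153),38,83.1)"
```

```text
at [589.912 -95.836  38.476] ang 82.89973638311395 t 17.5833 F [-0.555 -0.658  0.007] w 0.006731457676180277
shift m [ 0.023 -0.     0.001] yaw -0.2
```

arm_command(
  series=[
    [1,0.005,0,0,0],
    [1,0.01,0,0,0],
    [1,0.015,0,0,0],
    [1,0.018,0,0,0],
    [1,0.02,0,0,0],
    [1,0.02,0,0,0],
    [1,0.02,0,0,0],
  ],
)

```text
clock: 18.17
ee_pos: [592.3, -74.2, 38.2]
tool_rot: [[0.121, 0.993, 0.0], [0.993, -0.121, 0.0], [0.0, 0.0, -1.0]]
force: [0.5, 0.3, -0.1]
width: 0.002
```

arm_command(
  series=[
    [1,0.001,0,0,0],
    [1,0.002,0,0,0],
    [1,0.002,0,0,0],
    [1,0.002,0,0,0],
  ],
)

```text
clock: 18.5
ee_pos: [592.3, -73.2, 38.0]
tool_rot: [[0.122, 0.992, -0.0], [0.992, -0.122, -0.001], [-0.001, -0.0, -1.0]]
force: [-0.3, -2.7, 0.2]
width: 0.006
```

arm_command(
  series=[
    [1,0.001,0,0,0],
    [1,0.002,0,0,0],
    [1,0.002,0,0,0],
    [1,0.002,0,0,0],
  ],
)

```text
clock: 18.83
ee_pos: [592.3, -72.4, 38.0]
tool_rot: [[0.123, 0.992, -0.0], [0.992, -0.123, -0.002], [-0.002, -0.0, -1.0]]
force: [-1.3, -3.6, 0.9]
width: 0.006
```

arm_command(
  series=[
    [1,-0.02,0,0,0],
    [1,-0.03,0,-0.02,0],
    [1,-0.03,0,-0.06,0],
    [1,-0.03,0,-0.1,0],
    [1,-0.03,0,-0.11,0],
  ],
)

```text
clock: 19.25
ee_pos: [592.0, -101.0, 153.3]
tool_rot: [[0.123, 0.992, 0.008], [0.992, -0.123, 0.0], [0.001, 0.008, -1.0]]
force: [1.0, -0.3, -0.0]
width: 0.002
```

Run:
```python
from go import *
b,_=env.snapshot("scene");cv2.imwrite("pics/scene13.png",b)
a0=cv2.imread("pics/scene0.png");a1=cv2.imread("pics/scene12.png")
g=lambda i:np.float32(cv2.cvtColor(i,cv2.COLOR_BGR2GRAY))
for nm,r,(x,y,w,h) in (("left",a0,(200,185,40,40)),("back",a0,(230,168,30,30)),("left",a1,(200,185,40,40)),("front",a1,(245,215,24,28)),("block",a1,(282,206,22,22))):
    print(nm,cv2.phaseCorrelate(g(r)[y:y+h,x:x+w].copy(),g(b)[y:y+h,x:x+w].copy(),cv2.createHanningWindow((w,h),cv2.CV_32F)))
cv2.imwrite("pics/z13.png",cv2.resize(np.clip(b[190:240,250:310]*1.4,0,255).astype(np.uint8),None,fx=12,fy=12,interpolation=cv2.INTER_NEAREST))
shift(*COR[3],100,83.1)
```

```text
left ((-0.0880036651636722, -0.002860101806412274), 0.967808056473732)
back ((-0.18025486071751118, -0.008961727191140412), 1.0725078047646417)
left ((-0.1799763371457992, -0.056015914612022044), 0.9831193454563618)
front ((0.31638548534104416, -0.09659680374032753), 1.0529364301098718)
block ((0.07301428889852168, -0.16794708829526428), 0.9673893662790457)
at [ 592.175 -100.47   153.066] ang 82.99817825106571 t 19.3 F [ 1.559 -0.613  0.906] w 0.00797408730477429
shift m [0.092 0.031 0.053] yaw -0.1
```

View pics/z13.png

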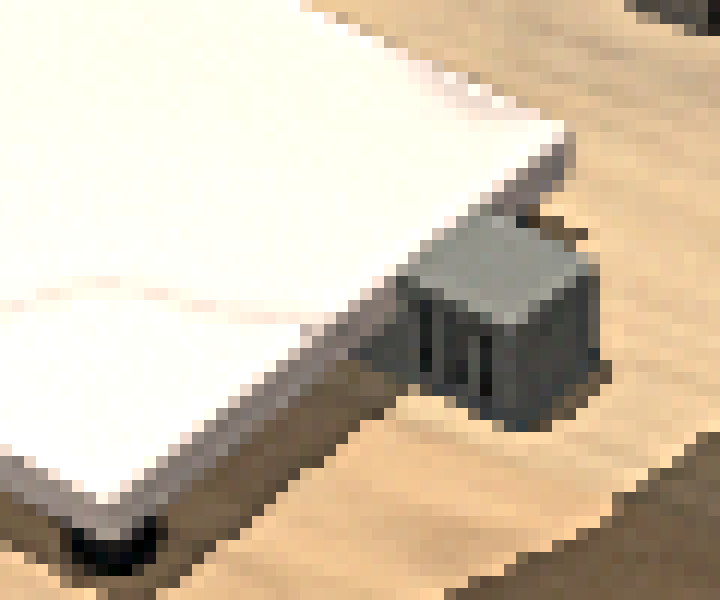

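The block's top face now meets the slab's top edge with no strip between them, at about crop (440,240). The nudge moved neither slab nor block by more than 0.3 px. Now I press corner 3 again.

arm_command(
  series=[
    [1,0.03,0.01,0,0],
    [1,0.06,0.02,0,0],
    [1,0.09,0.032,0.02,0],
    [1,0.09,0.032,0.05,0],
    [1,0.09,0.032,0.07,0],
    [1,0.09,0.032,0.075,0],
    [1,0.09,0.032,0.075,0],
    [1,0.09,0.032,0.075,0],
  ],
)

```text
clock: 19.97
ee_pos: [631.8, -15.3, 73.0]
tool_rot: [[0.123, 0.992, -0.0], [0.992, -0.123, -0.0], [-0.0, -0.0, -1.0]]
force: [1.2, -0.1, 0.8]
width: 0.005
```

```bash
python3 -c "
from go import *;shift(*COR[3],56,83.1)"
```

```text
at [631.756 -15.317  72.97 ] ang 82.95084316117673 t 19.9667 F [ 1.172 -0.102  0.767] w 0.005056511959729765
shift m [0.003 0.003 0.017] yaw -0.15
```

arm_command(
  series=[
    [1,0.003,0.003,0.008,0],
    [1,0.003,0.003,0.012,0],
    [1,0.003,0.003,0.015,0],
    [1,0.003,0.003,0.017,0],
    [1,0.003,0.003,0.018,0],
    [1,0.003,0.003,0.019,0],
    [1,0.003,0.003,0.019,0],
    [1,0.003,0.003,0.019,0],
  ],
)

```text
clock: 20.63
ee_pos: [635.4, -12.3, 55.3]
tool_rot: [[0.122, 0.993, 0.001], [0.993, -0.122, 0.001], [0.001, 0.001, -1.0]]
force: [-2.3, 0.3, 8.6]
width: 0.004
```

arm_command(
  series=[
    [1,0,0,0.001,0],
    [1,0,0,0.0015,0],
    [1,0,0,0.0015,0],
  ],
)

```text
clock: 20.88
ee_pos: [635.5, -12.3, 55.2]
tool_rot: [[0.122, 0.993, 0.001], [0.993, -0.122, 0.002], [0.002, 0.0, -1.0]]
force: [-5.5, 1.4, 16.9]
width: 0.005
```

The corner is firm now: 55.2 mm at 16.9 N, where it sank to 51.1 before. I retract clear.

arm_command(
  series=[
    [1,0,0,-0.02,0],
    [1,0,0,-0.06,0],
    [1,0,0,-0.1,0],
    [1,0,0,-0.14,0],
    [1,-0.03,0,-0.16,0],
    [1,-0.07,0,-0.16,0],
    [1,-0.11,0,-0.16,0],
    [1,-0.14,0,-0.16,0],
  ],
)

```text
clock: 21.55
ee_pos: [617.4, -154.6, 213.8]
tool_rot: [[0.124, 0.992, 0.002], [0.992, -0.124, -0.001], [-0.001, 0.002, -1.0]]
force: [0.4, -0.8, -1.1]
width: 0.007
```

arm_command(
  series=[
    [1,-0.005,0,0,0],
    [1,-0.005,0,0,0],
    [1,-0.005,0,0,0],
    [1,-0.005,0,0,0],
  ],
)

```text
clock: 21.88
ee_pos: [618.0, -153.9, 212.1]
tool_rot: [[0.119, 0.993, -0.0], [0.993, -0.119, 0.001], [0.001, -0.0, -1.0]]
force: [0.3, -0.0, -0.0]
width: 0.002
```

Run:
```python
from go import *
b,_=env.snapshot("scene");cv2.imwrite("pics/scene14.png",b)
cv2.imwrite("pics/s14.png",cv2.resize(b[160:340,195:455],None,fx=3,fy=3,interpolation=cv2.INTER_CUBIC))
a1=cv2.imread("pics/scene12.png");a0=cv2.imread("pics/scene0.png")
g=lambda i:np.float32(cv2.cvtColor(i,cv2.COLOR_BGR2GRAY))
for nm,r,(x,y,w,h) in (("left",a0,(200,185,40,40)),("front",a1,(245,215,24,28)),("block",a1,(282,206,22,22)),("low",a0,(295,262,40,40)),("bottle",a0,(340,205,30,40))):
    print(nm,cv2.phaseCorrelate(g(r)[y:y+h,x:x+w].copy(),g(b)[y:y+h,x:x+w].copy(),cv2.createHanningWindow((w,h),cv2.CV_32F)))
s=env.observe();print(s["clock"],s["ee_pos"],s["force"])
```

```text
left ((-0.10907350750961342, 0.011397828361776163), 0.9842404663562775)
front ((0.23528605533256908, -0.0063598778665614475), 1.0761542035473717)
block ((0.018004734192530236, -0.05509497555480891), 0.9776458293199539)
low ((-0.013463841517456387, 0.011985867742343004), 0.9898546187579632)
bottle ((-0.2568640193520082, 0.17559299198824618), 0.7896949383616447)
21.9333 [ 618.021 -153.658  212.1  ] [0.059 0.28  0.354]
```

View pics/s14.png

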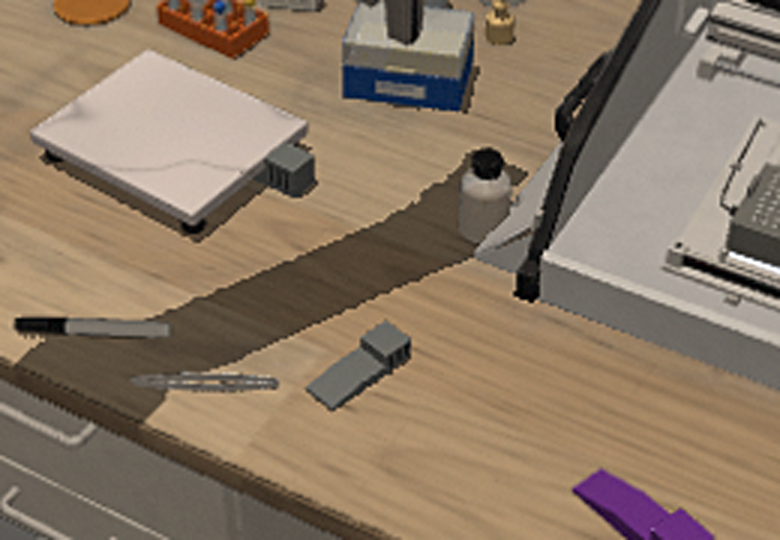

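The wedge sits under the low corner with its block, crop (290,170), against the slab's edge. The slab is level. The bottle at (487,195), the low wedge at (362,362) and the rest stand as before, and the robot is clear.

```bash
python3 -c "
from rig import env
print(env.job_done())"
```

```text
the job is handed in; nothing more can be done
None
```

The tall grey wedge is under the slab's low corner, corner 3 (+x −y), and that corner no longer gives. I handed the job in at about 22 s.

- **Finding the corner:** Corners 2 and 4 stopped firm at TCP z = 56.4 mm (10.6 N and 19.1 N). Corner 3 sank to 51.1 mm. I did not press corner 1, as the low corner was already found.
- **Rocking back:** I pressed corner 2, diagonally opposite, and it stopped at 56.3 mm, so the slab was level again.
- **Sliding the wedge in:** It went in ramp first from the −y end face, about 33 mm off the middle line, until the force rose and it stopped advancing. I let go, then nudged the back of the block once with closed fingers (about 3.6 N). That nudge was not in your sequence.
- **Last press on corner 3:** It held at 55.2 mm under 16.9 N. That is about 1 mm lower than a firm corner, as expected with the 17 mm flat in the 18 mm gap.
- **Final picture:** The slab, low wedge and bottle matched earlier pictures to within about 0.3 px (under 1 mm). The bottle match is the weakest, because the arm's shadow fell on it.

**Checks that disagreed:**
- The two cameras differed by about 6 mm on the slab's x position, so I used a value between them.
- Points picked by eye first suggested a 2–3 mm gap between block and slab. The force on contact and the close crop both pointed to the block touching the slab.

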